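# Hang the headphones on their rest

### The arm

A 6-joint arm with a two-finger parallel gripper is mounted at the origin on the work surface. World frame = base frame: x ahead of the robot, y to its left, z up, the work surface at z = 0. Lengths are in m, angles in degrees, forces in N, time in s.
With the tool pointing down it reaches from about 0.35 to 0.875 m from the base axis. Payload 4.2 kg.
Tool frame: the origin (TCP) lies on the front face of the gripper's body, between the roots of the fingers; the fingertips stand 70 mm ahead of it and the grasp point (between the pads) lies 51 mm ahead of it; z points along the fingers, y is the line along which they close (so a half turn about z gives the same grasp; the last joint's range is limited). The gripper opens to 87 mm and grips with 3 to 60 N. Pads are 19 mm wide; open, the fingers measure 117 mm over their backs; the gripper's body (75 mm by 190 mm) begins 51 mm behind the grasp point.
Start: joints at [86.723, 22.042, 0.453, 0, -68.411, -14.817], TCP at [0.194, 0.594, 0.292] pointing down, gripper open.
Joint ranges: [-179.83, 179.83], [-69.29, 118.12], [-61.27, 80.66], [-181.25, 117.63], [-171.15, -9.14], [-177.46, 177.46]. Speed limits (degrees/s): [159.86, 159.86, 180, 180, 180, 180].

### API

Orientations are given as a 3x3 rotation matrix whose columns are the frame's x, y, z axes.
In Python, from station import r gives the robot as it stands.
- The arm moves only by the shell command python3 -m pendant 'ROWS' [OPENING]. ROWS is JSON, a list of rows, each a list of 2 entries, a list of its own where there are three numbers: the shift along the tool's x, y, z in mm, then the turn, a rotation vector about the tool's x, y, z in rad. A call has 1 to 10 rows; each row is the pose to reach, as a shift and turn from the pose commanded when the call began, along the tool's axes at that moment; what a row does not reach only later rows make up. A row lasts 1/10 s, in which the tool goes at most 50 mm and 8.59 degrees, less where a joint would pass 70% of its speed; a pose out of reach is approached as far as the arm can. A call with a gripper value outside its range is refused whole. OPENING is the opening, from 0 (shut) to 1 (fully open), set as the call begins (- or left out, the last holds). The fingers move at their own pace and stop on an object; the grip force is fixed at half the most. Time passes only in rows, so rows that repeat a pose let the fingers close. It gives the time, the measured TCP pose, the force, the opening and the grip force at its end, in the units of the state.
- r.sense(): the state, without advancing time (a new reading comes with each control period).
- r.capture(name): name is "side" or "top"; returns a dict with "frame" (420x560x3 uint8, red, green, blue), "vertical_fov" (degrees; the focal length in pixels is half the picture's height over the tangent of half this angle, whatever the lens; pixels are square), "cx", "cy" (the principal point, pixels), "distortion" ([k1, k2, p1, p2, k3] as OpenCV has them; the pictures are not rectified), "rvec" (rotation vector, rad) and "tvec" (3), from world to camera coordinates, as OpenCV has them. Camera axes: x right, y down, z forward; pixel columns grow to the right and rows downward; lengths in m; the calibration is good to about 2 mm. A picture is of the moment at which its call begins. There is no depth.
- r.finish_job(): hands the job in; it is judged then, once.
The state is a dict: "time_s": time; "joints": joint angles; "joint_velocities": joint speeds; "effort": joint torques, N m; "tcp_pos": TCP position; "ee_rot": TCP orientation; "wrist_force": force on the tool from outside, world axes, zero at the start; "moment": the same for the moment, N m; "gripper_width": opening from 0.0 (shut) to 1.0 (fully open); "gripper_force": force on a finger pad.
Only numpy, scipy, OpenCV 4.12 (cv2) and the standard library are available. Lean on these libraries where they do the work, as an engineer would, in place of code of your own. Each camera call takes 0.05 s, during which the arm holds its last target. There are 200 camera calls.

### The job

Two pairs of headphones stand on the studio table. Hang the plain pair, the one without a microphone boom, over the level bar of the headphone rest: band square across the bar near its middle, an ear cup hanging down on either side; lower it on to the bar rather than dropping it. Leave the pair with the microphone boom standing where it is.

Things in the scene. Friction and masses are not known exactly. Their poses are not given: they have to be found in the camera images.
- headphones: Plain headphones, loose, 0.2 kg, standing on the flat bottoms of both ear cups, band arching over; black band, grey cups. 145 mm tall, 151 mm ear to ear (y), cups 56 mm long (x), 82 mm clear between the ear pads. Origin on the table midway between the cups, z up. Front and back alike. Yaw and side of the table vary.
- band_underside (a point): On the plain headphones: middle of the underside of the band's crown, 133 mm above their origin; axes as theirs. Here the band is level for 20 mm along y, 12 mm thick (top 12 mm above this point) and 26 mm wide along x: grip it from above by its two edges, closing along x.
- bar_top (a point): On the headphone rest (fixed; place and yaw vary): top of its level bar, halfway along, 175 mm above the table; x along the bar, z up. Bare aluminium bar, 20 mm thick, 132 mm long. At -x (nearer the robot) a 28 mm stop disc stands 4 mm above the bar, 64 to 70 mm out; at +66 mm a 22 mm post ends level with the bar, 1.5 mm proud. Foot plate 150 x 90 x 12 mm.
- headset: The other pair, to be left standing on the other side of the table: same size, shape and colours, but a thin black microphone boom reaches 116 mm from its origin towards its +x (away from the robot), 30 mm above the table, from the cup on its +y side. Origin and axes as for the plain headphones.
Mind the look-alikes: they are no part of the job. What is shaped like the part that bears bar_top but green or purple is not meant.

How it is judged:
By the outcome, as a careful person would: the job done as asked, in the order asked, and still so for the second after the job is handed in, with the robot touching nothing.
It also fails if it takes over 42 s, if anything falls off the work surface, if the arm or the gripper's body presses on something with over 40 N, if the wrist force passes 120 N, or if a joint passes its speed limit or range.

## Working session

There is one attempt and no reset: what is moved stays moved. The work goes in short steps, Python scripts to look and compute and a shell command to move; the robot and the scene stay as the last step left them, time stands still between calls to the robot, and variables do not carry over. Pictures are saved under pics/ and viewed, at most 10 in all, crops included, and the job is handed in when it is done.

```bash
mkdir -p pics; cat > h.py <<'E'
import cv2, numpy as np, pickle
from station import r
def cap(n):
    c=r.capture(n); f=c["frame"]; h=f.shape[0]; fl=h/2/np.tan(np.radians(c["vertical_fov"])/2)
    c["K"]=np.array([[fl,0,c["cx"]],[0,fl,c["cy"]],[0,0,1.]]); c["D"]=np.array(c["distortion"],float)
    c["R"]=cv2.Rodrigues(np.array(c["rvec"],float))[0]; c["t"]=np.array(c["tvec"],float).ravel(); return c
def ray(c,uv):
    p=cv2.undistortPoints(np.array(uv,float).reshape(-1,1,2),c["K"],c["D"]).reshape(-1,2)
    d=np.c_[p,np.ones(len(p))]@c["R"]; return -c["R"].T@c["t"], d
def plane(c,uv,z):
    o,d=ray(c,uv); return o+d*((z-o[2])/d[:,2])[:,None]
def proj(c,P):
    return cv2.projectPoints(np.array(P,float).reshape(-1,1,3),np.array(c["rvec"],float),c["t"],c["K"],c["D"])[0].reshape(-1,2)
def save(c,n): cv2.imwrite("pics/"+n,c["frame"][:,:,::-1])
E
python3 - <<'E'
from h import *
for n in("top","side"):
    c=cap(n); save(c,n+"0.png"); pickle.dump(c,open(n+"0.pkl","wb")); print(n,-c["R"].T@c["t"],c["R"][2],c["K"][0,0])
s=r.sense(); print(s["tcp_pos"],s["ee_rot"],s["gripper_width"],s["time_s"])
E
```

```text
top [0.34444676 0.00846661 1.06076642] [ 0.04256101  0.00432374 -0.99908451] 391.50849115418424
side [ 0.11761979 -0.79977428  0.78140721] [ 0.27696231  0.74393609 -0.60815375] 395.86522908659776
[0.19396193 0.59371879 0.29129241] [[ 9.50499545e-01 -3.10725526e-01 -5.12062111e-04]
 [-3.10725935e-01 -9.50497727e-01 -1.86107215e-03]
 [ 9.15687495e-05  1.92805921e-03 -9.99998137e-01]] 1.0012300730958161 0.1
```

View pics/top0.png

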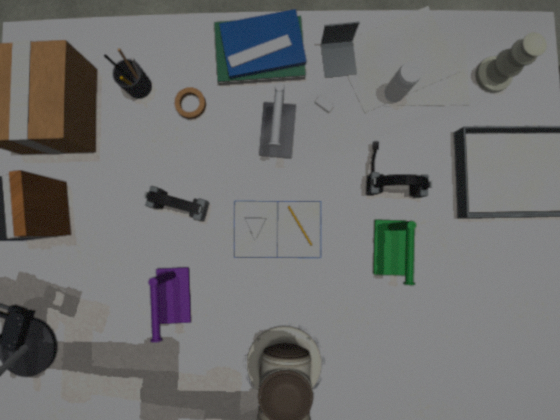

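View pics/side0.png

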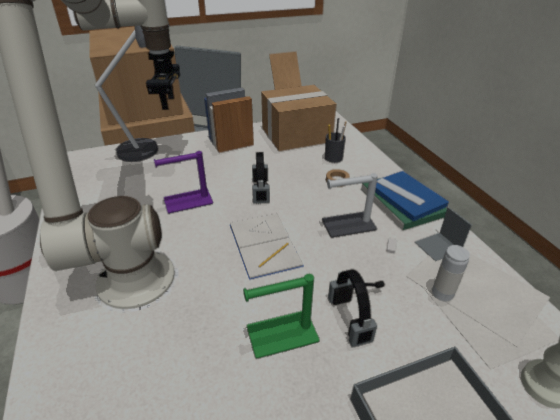

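Top picture: the pair at (176,203) has no boom. The pair at (399,183) has a boom, at (375,160). The bare aluminium rest is at (278,125), with green (394,248) and purple (171,297) look-alikes. I'll confirm this in an enlarged crop and measure.

```bash
python3 - <<'E'
from h import *
t=pickle.load(open("top0.pkl","rb"));s=pickle.load(open("side0.pkl","rb"))
A=lambda c,x,y,w,h,k:cv2.resize(c["frame"][y:y+h,x:x+w],None,fx=k,fy=k,interpolation=cv2.INTER_CUBIC)
o=np.zeros((600,800,3),np.uint8)
def put(im,x,y): o[y:y+im.shape[0],x:x+im.shape[1]]=np.clip(im*1.4,0,255)
put(A(t,140,175,80,60,5),0,0); put(A(t,240,70,80,100,5)[:300*1+200],400,0)
put(A(s,235,145,50,60,5),0,300); put(A(s,318,170,70,70,2),640-390,460-150); put(A(t,355,135,80,70,2),250,455)
cv2.imwrite("pics/crop.png",o[:,:,::-1])
g=cv2.cvtColor(t["frame"],cv2.COLOR_RGB2GRAY)
m=(g<70).astype(np.uint8); m[:180]=0;m[225:]=0;m[:,:140]=0;m[:,212:]=0
cs,_=cv2.findContours(m,0,1); c=max(cs,key=cv2.contourArea); print(cv2.contourArea(c),cv2.minAreaRect(c))
E
```

```text
648.5 ((172.82684326171875, 202.87091064453125), (55.91495895385742, 20.323518753051758), 16.144338607788086)
```

View pics/crop.png

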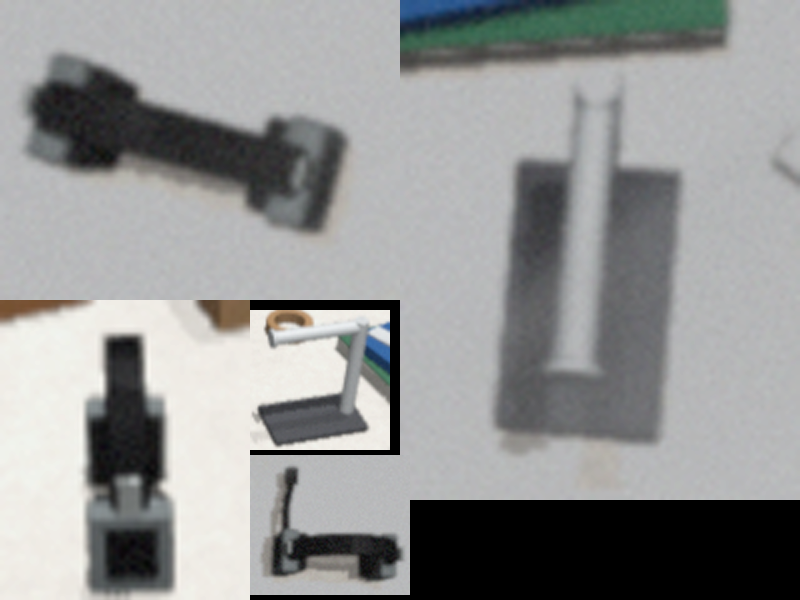

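Confirmed: the left pair (176,203) is all band and cups with no boom, and the right pair has one. The bare grey rest's bar runs in the top picture from about (275,144) to (279,90).

```bash
python3 - <<'E'
from h import *
t=pickle.load(open("top0.pkl","rb"));s=pickle.load(open("side0.pkl","rb"))
ang=lambda v:np.degrees(np.arctan2(v[1],v[0]))
tc=lambda x,y,ox,oy:[ox+x/5-.4,oy+y/5-.4]
# near cup bottom edge
a=plane(t,[tc(344,130,140,175),tc(323,232,140,175)],0); print("top edge",a,ang(a[0]-a[1]),np.linalg.norm(a[0]-a[1]))
b=plane(s,[tc(88,288,235,145),tc(172,290,235,145)],0); print("side edge",b,ang(b[1]-b[0]),np.linalg.norm(b[0]-b[1]))
# band midline, crown plane
c=plane(t,[tc(150,120,140,175),tc(230,148,140,175)],.142); print("band",c,ang(c[0]-c[1])-90)
print("crown sil side",plane(s,[tc(124,338,235,145)],.14))
# bar
p=plane(t,[tc(582.5-400,330,240,70),tc(598-400,120,240,70)],.175);print("bar line",p,ang(p[1]-p[0]))
d=plane(t,[tc(175,372,240,70)],.165);print("disc end",d)
f=plane(t,[tc(117,160,240,70),tc(280,175,240,70),tc(260,440,240,70),tc(97,428,240,70)],.012);print("plate",f,f.mean(0),ang(f[0]-f[3]),ang(f[1]-f[2]),np.linalg.norm(f[0]-f[3]),np.linalg.norm(f[0]-f[1]))
# side: bar ends
yaw=ang(p[1]-p[0])
u=np.array([np.cos(np.radians(yaw)),np.sin(np.radians(yaw)),0])
for P in(d[0]+70e-3*u+[0,0,.01],):
  print("bartop",P,proj(s,[P,P-.064*u,P+.066*u]),proj(t,[P]))
E
```

```text
top edge [[0.43852193 0.19681674 0.        ]
 [0.38312365 0.20877954 0.        ]] -12.185435122503636 0.05667519542853289
side edge [[ 3.87096370e-01  2.20909932e-01 -1.11022302e-16]
 [ 4.38753575e-01  2.00213572e-01  0.00000000e+00]] -21.8334126788043 0.05564895421830169
band [[0.43234591 0.26380232 0.142     ]
 [0.41837683 0.22575437 0.142     ]] -20.160413638381684
crown sil side [[ 0.34409164 -0.01058593  0.14      ]]
bar line [[5.69620180e-01 9.29955726e-03 1.75000000e-01]
 [6.67896792e-01 5.05077454e-04 1.75000000e-01]] -5.113607030608863
disc end [[0.55252542 0.01310642 0.165     ]]
plate [[ 0.70589168  0.04361678  0.012     ]
 [ 0.69591208 -0.04512645  0.012     ]
 [ 0.55007315 -0.03141105  0.012     ]
 [ 0.55818785  0.05657822  0.012     ]] [0.62751619 0.00591437 0.012     ] -5.015022598813094 -5.3725702465860765 0.14827144296807906 0.08930260088893982
bartop [0.62224682 0.00686726 0.175     ] [[352.01175401 178.27051719]
 [330.5673932  181.39320064]
 [373.54046707 175.14017884]] [[276.77570544 113.03233684]]
```

```bash
cat >> h.py <<'E'
from scipy.spatial.transform import Rotation as Ro
def go(p,a):  # TCP target, world angle (deg) of tool y; tool pointing down
    s=r.sense(); R=np.array(s["ee_rot"]); q=np.radians(a); y=np.array([np.cos(q),np.sin(q),0]); z=np.array([0,0,-1.]); T=np.c_[np.cross(y,z),y,z]
    print("shift",np.round(R.T@(np.array(p)-s["tcp_pos"])*1e3,1),"turn",np.round(Ro.from_matrix(R.T@T).as_rotvec(),4),"t",s["time_s"],"F",np.round(s["wrist_force"],1))
E
python3 -c "
from h import *
go([.434,.279,.28],163)
s=pickle.load(open('side0.pkl','rb'))
print(plane(s,[[259.8,152.4]],.14))"
```

```text
shift [325.9 224.5  11.8] turn [ 1.5000e-03 -1.6000e-03  1.5515e+00] t 0.1 F [-0.1  1.3 -0.5]
[[0.43972771 0.29152028 0.14      ]]
```

```bash
python3 -m pendant '[[[20,14,1],[0,0,0.12]],[[55,38,2],[0,0,0.26]],[[93,64,4],[0,0,0.4]],[[132,91,6],[0,0,0.54]],[[171,118,8],[0,0,0.68]],[[210,145,10],[0,0,0.82]],[[249,172,12],[0,0,0.96]],[[285,197,12],[0,0,1.1]],[[311,215,12],[0,0,1.24]],[[326,225,12],[0,0,1.38]]]' 1 && python3 -m pendant '[[[0,0,0],[0,0,0.13]],[[0,0,0],[0,0,0.17]],[[0,0,0],[0,0,0.17]]]'
python3 - <<'E'
from h import *
go([.434,.279,.28],163)
for n in("top","side"):
    c=cap(n); pickle.dump(c,open(n+"1.pkl","wb"))
    s=r.sense();R=np.array(s["ee_rot"]);p=np.array(s["tcp_pos"])
    if n=="top": a=cv2.resize(c["frame"][160:240,130:230],None,fx=4,fy=4,interpolation=2)
    else:
        b=cv2.resize(c["frame"][80:210,210:310],None,fx=4,fy=4,interpolation=2)
        print(proj(c,[p+R@[0,0,.07],p+R@[0,.0585,.07],p-R@[0,.0585,-.07],[.434,.279,.145]]))
o=np.zeros((520,800,3),np.uint8);o[:320,:400]=a;o[:,400:]=b;cv2.imwrite("pics/c1.png",np.clip(o[:,:,::-1]*1.4,0,255))
E
```

```text
time_s: 1.1
tcp_pos: [0.4349, 0.2767, 0.2799]
ee_rot: [[-0.133, -0.991, -0.001], [-0.991, 0.133, -0.001], [0.001, 0.001, -1.0]]
wrist_force: [0.5, 0.5, -0.9]
gripper_width: 0.996
gripper_force: 0.0
time_s: 1.4
tcp_pos: [0.434, 0.2785, 0.2798]
ee_rot: [[-0.291, -0.957, -0.001], [-0.957, 0.291, -0.001], [0.001, 0.001, -1.0]]
wrist_force: [0.5, 0.6, 0.2]
gripper_width: 0.999
gripper_force: 0.0
shift [-0.4  0.2 -0.2] turn [ 0.0005 -0.0008  0.0011] t 1.4 F [0.5 0.6 0.2]
[[258.59040956 134.96957057]
 [239.84611908 135.35342544]
 [277.25909776 134.5998417 ]
 [259.21957453 153.14525672]][ WARN:0@10.290] global loadsave.cpp:1063 imwrite_ Unsupported depth image for selected encoder is fallbacked to CV_8U.
```

View pics/c1.png

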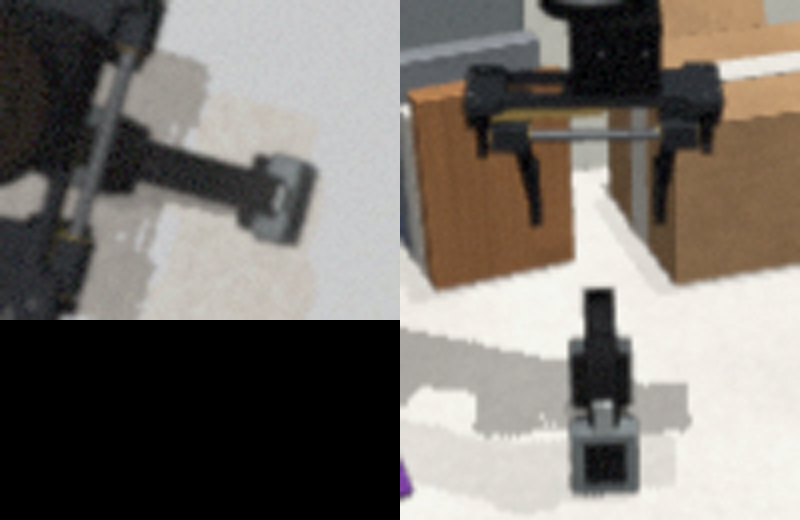

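The side crop shows the tips at about (245,136) and (275,136), with their midpoint over the band at (260,152). The grip is centred and square to the band, so I'll descend with the tips just above underside height.

```bash
python3 -m pendant '[[[0,0,10],[0,0,0]],[[0,0,28],[0,0,0]],[[0,0,46],[0,0,0]],[[0,0,60],[0,0,0]],[[0,0,70],[0,0,0]],[[0,0,74],[0,0,0]],[[0,0,74],[0,0,0]]]' 1 && python3 -m pendant '[[[0,0,0],[0,0,0]],[[0,0,0],[0,0,0]],[[0,0,0],[0,0,0]],[[0,0,0],[0,0,0]],[[0,0,0],[0,0,0]],[[0,0,0],[0,0,0]],[[0,0,0],[0,0,0]],[[0,0,0],[0,0,0]]]' 0
python3 - <<'E'
from h import *
c=cap("side"); b=cv2.resize(c["frame"][80:210,210:310],None,fx=4,fy=4,interpolation=2);cv2.imwrite("pics/c2.png",np.clip(b[:,:,::-1]*1.4,0,255).astype(np.uint8))
E
```

```text
time_s: 2.2
tcp_pos: [0.4339, 0.2789, 0.2057]
ee_rot: [[-0.29, -0.957, -0.001], [-0.957, 0.29, -0.001], [0.001, 0.0, -1.0]]
wrist_force: [0.5, 0.4, 0.3]
gripper_width: 0.999
gripper_force: 0.0
time_s: 3.0
tcp_pos: [0.4341, 0.2789, 0.2063]
ee_rot: [[-0.291, -0.957, -0.0], [-0.957, 0.291, -0.0], [0.0, 0.0, -1.0]]
wrist_force: [-0.7, -0.3, -0.3]
gripper_width: 0.357
gripper_force: 0.0
```

View pics/c2.png

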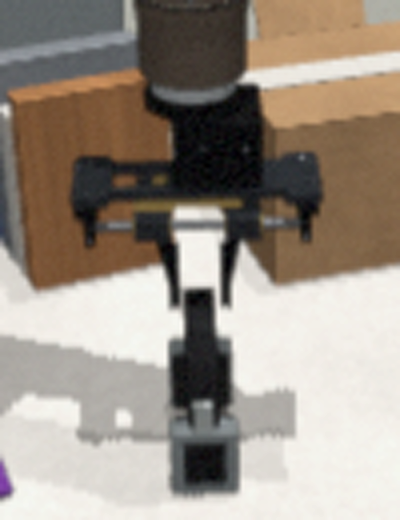

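The side crop shows the fingers straddling the band crown at (260,152) and still closing, so I'll keep closing.

```bash
python3 -m pendant '[[[0,0,0],[0,0,0]],[[0,0,0],[0,0,0]],[[0,0,0],[0,0,0]],[[0,0,0],[0,0,0]],[[0,0,0],[0,0,0]]]' 0; python3 -m pendant '[[[0,0,-5],[0,0,0]],[[0,0,-15],[0,0,0]],[[0,0,-30],[0,0,0]],[[0,0,-30],[0,0,0]],[[0,0,-30],[0,0,0]]]' 0
python3 - <<'E'
from h import *
c=cap("side"); b=cv2.resize(c["frame"][80:210,210:310],None,fx=4,fy=4,interpolation=2);cv2.imwrite("pics/c3.png",np.clip(b[:,:,::-1]*1.4,0,255).astype(np.uint8))
E
```

```text
time_s: 3.55
tcp_pos: [0.4341, 0.279, 0.2062]
ee_rot: [[-0.291, -0.957, -0.0], [-0.957, 0.291, -0.0], [0.0, 0.0, -1.0]]
wrist_force: [-0.4, 0.7, -0.3]
gripper_width: 0.293
gripper_force: 29.9
time_s: 4.05
tcp_pos: [0.434, 0.279, 0.2366]
ee_rot: [[-0.291, -0.957, 0.0], [-0.957, 0.291, 0.001], [-0.001, -0.0, -1.0]]
wrist_force: [-0.8, -0.8, -2.9]
gripper_width: 0.29
gripper_force: 29.9
```

View pics/c3.png

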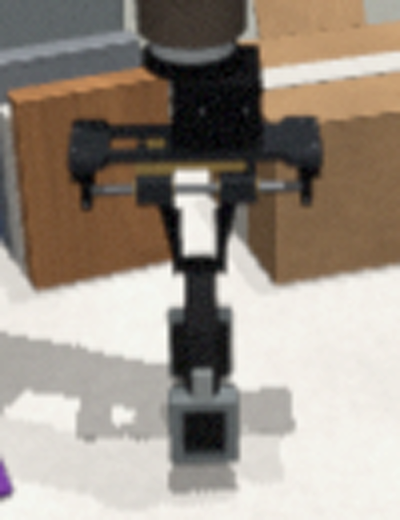

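Held and hanging level: the band is between the tips at (260,147) and the cups are clear of the table. Next I'll lift above bar height.

```bash
python3 -m pendant '[[[0,0,-10],[0,0,0]],[[0,0,-30],[0,0,0]],[[0,0,-55],[0,0,0]],[[0,0,-80],[0,0,0]],[[0,0,-105],[0,0,0]],[[0,0,-130],[0,0,0]],[[0,0,-153],[0,0,0]],[[0,0,-170],[0,0,0]],[[0,0,-180],[0,0,0]],[[0,0,-183],[0,0,0]]]' 0; python3 -c "
from h import *
go([.624,.0065,.42],174.8)"
```

```text
time_s: 5.1
tcp_pos: [0.4341, 0.279, 0.4203]
ee_rot: [[-0.291, -0.957, 0.001], [-0.957, 0.291, 0.001], [-0.002, -0.001, -1.0]]
wrist_force: [0.3, 0.5, -2.0]
gripper_width: 0.29
gripper_force: 29.9
shift [ 2.056e+02 -2.609e+02  1.000e-01] turn [-0.0009  0.0015 -0.2042] t 5.1 F [ 0.3  0.5 -2. ]
```

```bash
python3 -m pendant '[[[8,-10,0],[0,0,-0.01]],[[24,-31,0],[0,0,-0.03]],[[46,-58,0],[0,0,-0.05]],[[70,-89,0],[0,0,-0.08]],[[95,-121,0],[0,0,-0.1]],[[120,-153,0],[0,0,-0.12]],[[145,-184,0],[0,0,-0.145]],[[168,-213,0],[0,0,-0.17]],[[188,-239,0],[0,0,-0.19]],[[200,-254,0],[0,0,-0.2]]]' 0; python3 -m pendant '[[[5.6,-6.9,0],[0,0,-0.004]],[[5.6,-6.9,0],[0,0,-0.004]],[[5.6,-6.9,0],[0,0,-0.004]],[[5.6,-6.9,0],[0,0,-0.004]]]' 0
python3 - <<'E'
from h import *
go([.624,.0065,.42],174.8)
t=cap("top");s=cap("side")
pickle.dump((t,s),open("p4.pkl","wb"))
o=np.zeros((600,800,3),np.uint8)
o[:,:400]=cv2.resize(t["frame"][20:170,230:330],None,fx=4,fy=4,interpolation=2)
o[:,400:]=cv2.resize(s["frame"][70:257,290:415],(400,600),interpolation=2)
cv2.imwrite("pics/c4.png",np.clip(o[:,:,::-1]*1.4,0,255).astype(np.uint8))
E
```

```text
time_s: 6.1
tcp_pos: [0.6198, 0.0117, 0.4171]
ee_rot: [[-0.096, -0.995, -0.004], [-0.995, 0.096, -0.001], [0.001, 0.004, -1.0]]
wrist_force: [0.5, 0.2, -1.9]
gripper_width: 0.292
gripper_force: 29.9
time_s: 6.5
tcp_pos: [0.6248, 0.0085, 0.4194]
ee_rot: [[-0.09, -0.996, -0.0], [-0.996, 0.09, 0.0], [-0.0, 0.0, -1.0]]
wrist_force: [-1.6, 0.7, -1.6]
gripper_width: 0.297
gripper_force: 29.9
shift [ 2.1  0.6 -0.6] turn [0.0002 0.0002 0.0011] t 6.5 F [-1.6  0.7 -1.6]
```

View pics/c4.png

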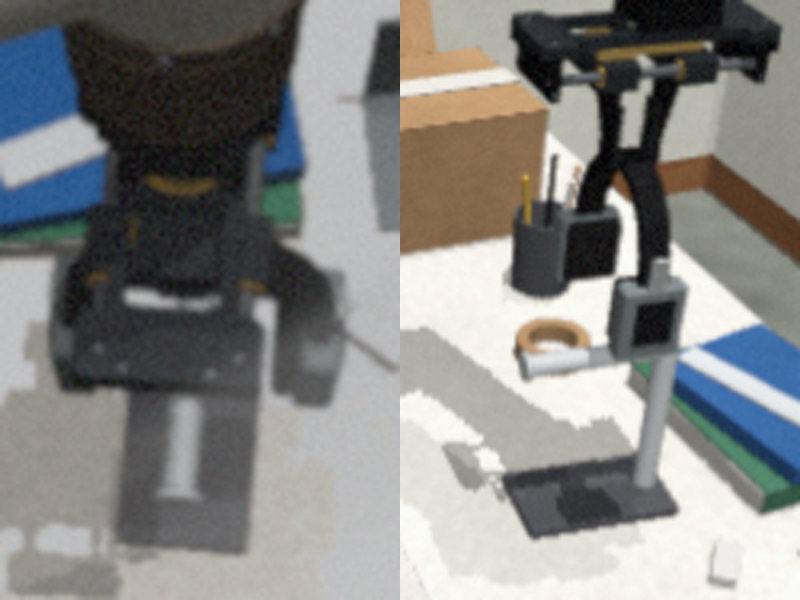

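The cups hang either side of the bar line at (276,113), above it. I'll measure the pair's sideways offset in the grip from the outer cup edges, top (243,87) and (316,95).

```bash
python3 - <<'E'
from h import *
t,s=pickle.load(open("p4.pkl","rb"))
S=r.sense(); R=np.array(S["ee_rot"]); p=np.array(S["tcp_pos"])
for z in(.24,.27):
    P=plane(t,[[243,87],[316.2,95]],z); L=(P-p)@R*1e3; print(z,P.round(4).tolist(),L.round(1).tolist(),abs(L[0,0]-L[1,0]))
# expected cup bottom outer corners, zero offset, in both pictures (headphone x = -tool y, y = -tool x)
for oy in(-.0755,.0755):
  for ox in(-.028,.028):
    Q=p+R@np.array([-oy,-ox,.0732+.133]); print(oy,ox,proj(t,[Q]).round(1),proj(s,[Q]).round(1))
b=np.array([.624,.0065,.175]);print(proj(s,[b+[0,0,0]]))
E
```

```text
0.24 [[0.6602, 0.0784, 0.24], [0.6398, -0.0779, 0.24]] [[-72.8, -28.9, 179.7], [84.8, -22.5, 179.7]] 157.51764608489998
0.27 [[0.6487, 0.0758, 0.27], [0.629, -0.0748, 0.27]] [[-69.2, -17.6, 149.7], [82.6, -11.5, 149.7]] 151.76018663038332
-0.0755 -0.028 [[309.3 121.4]] [[355.7 182.2]]
-0.0755 0.028 [[311.   96.5]] [[375.4 179.3]]
0.0755 -0.028 [[240.8 116.6]] [[334.8 154. ]]
0.0755 0.028 [[242.8  91.8]] [[352.8 151.7]]
[[352.62908981 178.22463225]]
```

The pair sits about 5 mm towards −y in the grip. I'll correct for that and go down to 11 mm above contact, then look.

```bash
python3 -m pendant '[[[-3,0,5],[0,0,0]],[[-3,0.6,20],[0,0,0]],[[-3,0.6,40],[0,0,0]],[[-3,0.6,62],[0,0,0]],[[-3,0.6,84],[0,0,0]],[[-3,0.6,106],[0,0,0]],[[-3,0.6,127],[0,0,0]],[[-3,0.6,143],[0,0,0]],[[-3,0.6,154],[0,0,0]],[[-3,0.6,159],[0,0,0]]]' 0;  python3 -m pendant '[[[0,0,1],[0,0,0]],[[0,0,1],[0,0,0]],[[0,0,1],[0,0,0]]]' 0
python3 - <<'E'
from h import *
go([.624,.0115,.248],174.8)
t=cap("top");s=cap("side")
o=np.zeros((600,800,3),np.uint8)
o[:,:400]=cv2.resize(t["frame"][30:180,230:330],None,fx=4,fy=4,interpolation=2)
o[:,400:]=cv2.resize(s["frame"][100:250,305:405],None,fx=4,fy=4,interpolation=2)
cv2.imwrite("pics/c5.png",np.clip(o[:,:,::-1]*1.4,0,255).astype(np.uint8))
E
```

```text
time_s: 7.6
tcp_pos: [0.6245, 0.0108, 0.259]
ee_rot: [[-0.091, -0.996, -0.002], [-0.996, 0.091, -0.0], [0.0, 0.002, -1.0]]
wrist_force: [0.2, -0.2, -3.0]
gripper_width: 0.292
gripper_force: 29.9
time_s: 7.9
tcp_pos: [0.6254, 0.0106, 0.2603]
ee_rot: [[-0.091, -0.996, 0.002], [-0.996, 0.091, 0.0], [-0.0, -0.002, -1.0]]
wrist_force: [-0.9, 0.3, -1.3]
gripper_width: 0.293
gripper_force: 29.9
shift [-0.7  1.5 12.3] turn [-0.0019  0.0005 -0.0002] t 7.9 F [-0.9  0.3 -1.3]
```

View pics/c5.png

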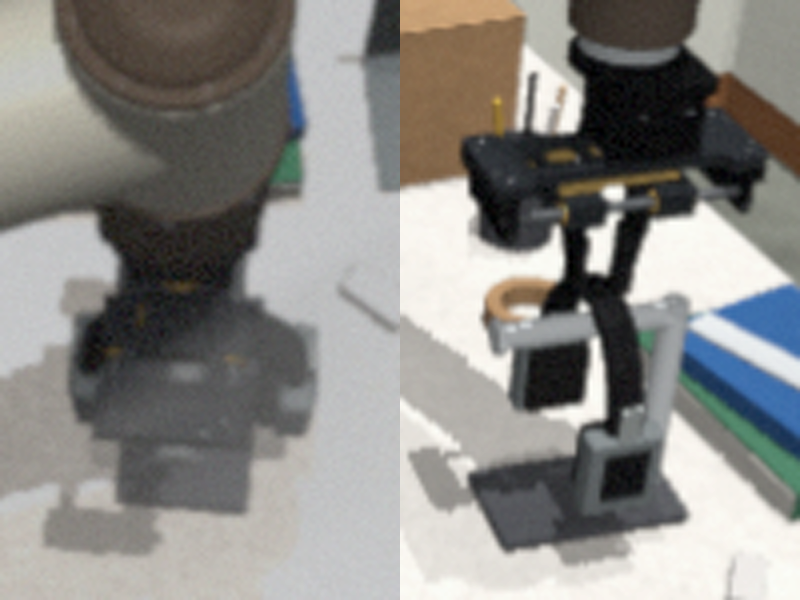

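The bar passes between the two cups under the band. In the side crop the band crosses it around mid-length, at (455,178) of the frame. Now the slow lowering.

```bash
python3 -m pendant '[[[0,1,2],[0,0,0]],[[0,1,4],[0,0,0]],[[0,1,6],[0,0,0]],[[0,1,8],[0,0,0]],[[0,1,9],[0,0,0]],[[0,1,10],[0,0,0]],[[0,1,10],[0,0,0]]]' 0;  python3 -m pendant '[[[0,0,0.7],[0,0,0]],[[0,0,1.2],[0,0,0]],[[0,0,1.2],[0,0,0]]]' 0; python3 -m pendant '[[[0,0,0.5],[0,0,0]],[[0,0,0.5],[0,0,0]]]' 0
```

```text
time_s: 8.7
tcp_pos: [0.6239, 0.0107, 0.249]
ee_rot: [[-0.091, -0.996, -0.0], [-0.996, 0.091, -0.0], [0.0, 0.0, -1.0]]
wrist_force: [0.1, -0.6, -1.0]
gripper_width: 0.29
gripper_force: 29.9
time_s: 9.0
tcp_pos: [0.624, 0.0107, 0.2481]
ee_rot: [[-0.091, -0.996, 0.0], [-0.996, 0.091, -0.0], [-0.0, -0.0, -1.0]]
wrist_force: [0.4, 0.3, -1.6]
gripper_width: 0.297
gripper_force: 29.9
time_s: 9.2
tcp_pos: [0.624, 0.0107, 0.248]
ee_rot: [[-0.091, -0.996, 0.0], [-0.996, 0.091, -0.0], [0.0, -0.0, -1.0]]
wrist_force: [-0.5, 0.8, 0.4]
gripper_width: 0.297
gripper_force: 29.9
```

```bash
python3 -m pendant '[[[0,0,0.4],[0,0,0]],[[0,0,0.8],[0,0,0]],[[0,0,0.8],[0,0,0]],[[0,0,0.8],[0,0,0]]]' 0
```

```text
time_s: 9.6
tcp_pos: [0.624, 0.0107, 0.2479]
ee_rot: [[-0.091, -0.996, 0.001], [-0.996, 0.091, -0.0], [0.0, -0.001, -1.0]]
wrist_force: [-1.9, 1.0, 4.8]
gripper_width: 0.297
gripper_force: 29.9
```

Contact: about 5 N upward on the wrist. I'll ease off slightly, open partly, and rise.

```bash
python3 -m pendant '[[[0,0,-0.7],[0,0,0]],[[0,0,-0.7],[0,0,0]]]' 0; python3 -m pendant '[[[0,0,0],[0,0,0]],[[0,0,0],[0,0,0]],[[0,0,0],[0,0,0]],[[0,0,0],[0,0,0]],[[0,0,0],[0,0,0]],[[0,0,0],[0,0,0]],[[0,0,0],[0,0,0]],[[0,0,0],[0,0,0]]]' 0.65
python3 -m pendant '[[[0,0,-3],[0,0,0]],[[0,0,-10],[0,0,0]],[[0,0,-22],[0,0,0]],[[0,0,-40],[0,0,0]],[[0,0,-62],[0,0,0]],[[0,0,-85],[0,0,0]],[[0,0,-105],[0,0,0]],[[0,0,-118],[0,0,0]],[[0,0,-120],[0,0,0]],[[0,0,-120],[0,0,0]]]' 0.65
python3 - <<'E'
from h import *
t=cap("top");s=cap("side"); pickle.dump((t,s),open("p6.pkl","wb"))
o=np.zeros((600,800,3),np.uint8)
o[:,:400]=cv2.resize(t["frame"][30:180,230:330],None,fx=4,fy=4,interpolation=2)
o[:,400:]=cv2.resize(s["frame"][100:250,305:405],None,fx=4,fy=4,interpolation=2)
cv2.imwrite("pics/c6.png",np.clip(o[:,:,::-1]*1.4,0,255).astype(np.uint8))
E
```

```text
time_s: 9.8
tcp_pos: [0.6241, 0.0107, 0.248]
ee_rot: [[-0.091, -0.996, 0.001], [-0.996, 0.091, -0.0], [-0.0, -0.001, -1.0]]
wrist_force: [-2.3, 1.7, 4.3]
gripper_width: 0.294
gripper_force: 29.9
time_s: 10.6
tcp_pos: [0.624, 0.0107, 0.2475]
ee_rot: [[-0.091, -0.996, 0.0], [-0.996, 0.091, -0.0], [0.0, -0.0, -1.0]]
wrist_force: [-0.1, -0.6, -0.3]
gripper_width: 0.646
gripper_force: 0.0
time_s: 11.6
tcp_pos: [0.6238, 0.0107, 0.3675]
ee_rot: [[-0.091, -0.996, 0.0], [-0.996, 0.091, 0.0], [-0.0, -0.0, -1.0]]
wrist_force: [0.3, -0.3, -0.4]
gripper_width: 0.651
gripper_force: 0.0
```

View pics/c6.png

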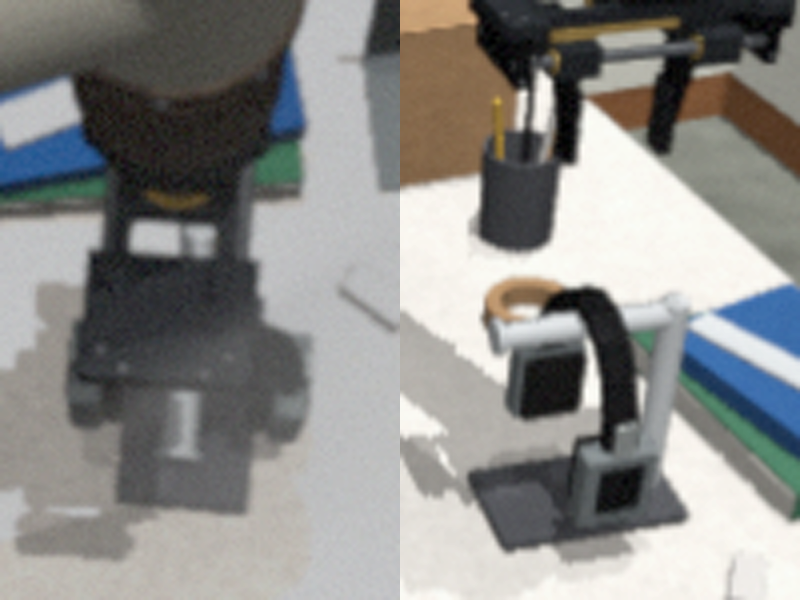

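Released: the band lies over the bar near its middle, a cup hangs on either side, and the gripper is clear. I'll check that it stays still.

```bash
python3 -m pendant '[[[0,0,-20],[0,0,0]],[[0,0,-30],[0,0,0]],[[0,0,-30],[0,0,0]],[[0,0,-30],[0,0,0]],[[0,0,-30],[0,0,0]],[[0,0,-30],[0,0,0]],[[0,0,-30],[0,0,0]],[[0,0,-30],[0,0,0]],[[0,0,-30],[0,0,0]],[[0,0,-30],[0,0,0]]]' 0.65 >/dev/null
python3 - <<'E'
from h import *
a=pickle.load(open("p6.pkl","rb"))[1]["frame"][168:235,320:380].astype(float)
b=cap("side")["frame"][168:235,320:380].astype(float)
d=abs(a-b).max(2); print(d.mean(),(d>50).sum())
A=cv2.GaussianBlur(a.mean(2).astype(np.float32),(0,0),1);B=cv2.GaussianBlur(b.mean(2).astype(np.float32),(0,0),1)
print(cv2.phaseCorrelate(A,B))
E
```

```text
2.162189054726368 0
((-0.003364890346521321, -0.025274444259380857), 0.9973656284312408)
```

It is still, so I'm handing in.

```bash
python3 -c "
from station import r
print(r.finish_job())"
```

```text
the job is handed in; nothing more can be done
None
```

The plain headphones hang still over the aluminium bar near its middle, a cup on either side, lowered on rather than dropped; the boom headset was not touched, and the job was handed in at about 13 s.

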